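Lock a filter cartridge into a bayonet port

TASK

Pick up the winged filter cartridge and fit it into the round bayonet port on top of the light-source unit: feel for the entry gaps with its two lugs, push it in against the spring, twist it clockwise (seen from above) to the stop, and let the spring lift it into its locking notches, then let go. Be gentle, since the port cracks if the cartridge is forced, and leave everything else where it stands.

Things in the scene. Friction and masses are not known exactly. Their poses are not given: they have to be found in the camera images.
- cartridge_mid (a point): Centre (on the axis, 33.5 mm above its underside) of the loose filter cartridge, 67 mm tall, about 120 g, upright on the table. Round metal nose 28 mm across, 27 mm long, lowest 6 mm tapered to 22 mm. Two lugs along +x and -x reach 20 mm from the axis, 7 mm wide, 8 to 13 mm above the underside. A lugless dust plug with a round knob and a loupe of like size stand near by. A half turn is the same.
- cartridge_handle (a point): Centre of the cartridge's black bar handle, on the axis 49 mm above the underside. The bar is 34 mm long along x (in line with the lugs), 16 mm wide along y and 36 mm high, and stands on a 38 mm shoulder disc (4 mm thick, top 31 mm above the underside). Grip it across y from above, fingertips just clear of the disc.
- unit: Fixed dark metal light-source unit, 200 mm (x) by 160 mm (y) by 60 mm high, origin in the centre of its underside, z up, with a raised grey strip (20 mm) along the top at x = 55 to 95 mm. Its bayonet port is a round aluminium collar 34 mm high with its axis at x = -30 mm, y = 0. The port cracks if the cartridge presses on it, all contacts and the spring added up, with over 60 N.
- port_mouth (a point): Centre of the port's mouth, level with the collar's rim; axes as the unit's. Bore 30 mm, collar 54 mm outside. Two opposite entry gaps in the rim, 14 mm wide, let the lugs in (slack about 0.13 rad either way). The line through them lies within 0.65 rad either way of x, differs each time and is NOT in this reading: see or feel it. Off the gaps the lugs rest on the rim, cartridge centre 25.5 mm above the mouth.
- port_spring (a point): Point on the port's axis, 13 mm below the mouth, where the nose meets the spring plunger (cartridge centre 20.5 mm above the mouth). It pushes up with 1 N plus 1 N per mm. To turn clockwise under the 10 mm thick land, the centre must be lower than 10.5 mm above the mouth (spring 11 N); the shoulder bottoms on the rim at 6.5 mm (15 N).
- port_notch (a point): Point on the port's axis at the roof of the locking notches, 5 mm below the mouth. The notches' middles are 1.12 rad clockwise (from above) of the entry gaps' middles; a wall about 0.1 to 0.15 rad farther on is the stop, and the other way is blocked at the gaps. Let up there, the spring lifts the lugs 5 mm past the land to this roof and holds them: cartridge centre 15.5 mm above the mouth.
Not all that is in view belongs to the job. What is shaped like the part that bears cartridge_mid but turquoise or yellow is not meant.

How it is judged:
On the way:
1. the cartridge is pushed down in the port against its spring, lugs below the land (horizontal distance between cartridge_mid and port_mouth below 0.003 m and z of cartridge_mid in the frame of port_mouth below 0.0112 m), for 0.1 s.
At the end, for the whole second after the job is handed in: The cartridge is locked in the port: its centre within 3 mm of the port's axis and 13.5 to 17.2 mm above the mouth (lifted by the spring into the notches and held there), upright within 0.09 rad, at rest and released (horizontal distance between cartridge_mid and port_mouth below 0.003 m and z of cartridge_mid in the frame of port_mouth between 0.0135 and 0.0172 m and angle between cartridge_mid's own z axis and vertical below 0.09 rad and linear speed of cartridge below 0.01 m/s); the robot touches nothing.
It fails at once if the cartridge presses on the port with more than 60 N, all contacts added up (contact force between cartridge and unit above 60 N).
It fails at once if a bystander is moved by more than 20 mm (distance of any of dust_plug, loupe, remote, wafer_box, driver, jar, mask_frame from where it was at the start of the episode above 0.02 m).
It also fails if it takes over 72 s, if anything falls off the work surface, if the arm or the gripper's body presses on something with over 40 N, if the wrist force passes 120 N, or if a joint passes its speed limit or range.

ROBOT

A 7-joint arm with a two-finger parallel gripper is mounted at the origin on the work surface. World frame = base frame: x ahead of the robot, y to its left, z up, the work surface at z = 0. Lengths are in m, angles in rad, forces in N, time in s.
With the tool pointing down it reaches from about 0.35 to 0.9 m from the base axis. Payload 7.2 kg.
Tool frame: the origin (TCP) lies at the very end of the fingers, on their centre line; the grasp point (between the pads) lies 19 mm behind it; y points along the fingers, z is the direction in which the jaws open and shut, and the axes are right-handed (so a half turn about y gives the same grasp; the last joint's range is limited). The gripper opens to 85 mm and grips with 20 to 120 N. Pads are 22 mm wide; open, the fingers measure 114 mm over their backs; the gripper's body (76 mm by 85 mm) begins 54 mm behind the grasp point. The pads swing forward as they close: fully open they stand 13 mm farther back than shut.
Start: joints at [-1.232, 0.411, -0.013, 1.596, 0.006, 1.134, -0.082], TCP at [0.247, 0.574, 0.231] pointing down, gripper open.
Joint ranges: [-2.95, 2.95], [-0.29, 1.99], [-1.47, 1.44], [0.14, 2.54], [-1.03, 4.17], [0.13, 1.85], [-2.86, 2.86]. Speed limits (rad/s): [2.39, 2.39, 3.01, 3.01, 3.14, 3.14, 3.14].

INTERFACE

Orientations are given as a unit quaternion [x, y, z, w].
In Python, from cell import manip gives the robot as it stands.
- The arm moves only by the tool step_arm, never from a script. Its arguments are lists of equal length, an entry for each row: "offset": the shift along the tool's x, y, z in mm, a list of three; "turn": the turn about the tool's y in degrees; "fingers": the closure, from 0 (fully open) to 1 (shut). In form: {"offset": [[x, y, z], ...], "turn": [turn, ...], "fingers": [fingers, ...]}. A call has 1 to 20 rows; each row is the pose to reach, as a shift and turn from the pose commanded when the call began, along the tool's axes at that moment; what a row does not reach only later rows make up. A row lasts 1/12 s, in which the tool goes at most 41.7 mm and 7.16 degrees, less where a joint would pass 70% of its speed; a pose out of reach is approached as far as the arm can. A call with a gripper value outside its range is refused whole. The fingers move at their own pace and stop on an object; the grip force is fixed at half the most. Time passes only in rows, so rows that repeat a pose let the fingers close. It gives the time, the measured TCP pose, the force and the opening at its end, in the units of the state.
- manip.read_state(): the state, without advancing time (a new reading comes with each control period).
- manip.get_image(name): name is "scene" or "top"; returns (picture, depth): 480x640x3 uint8, blue, green, red; 480x640 float32, m along the optical axis (not along the pixel's ray), 0 where there is no reading.
- manip.calibration(name): a dict with "intrinsics" (3x3 intrinsics, pixels), "k1" (the pictures are not rectified: a ray, as slopes to the right and down, at radius r is drawn at 1 + k1 r^2 times it, then the intrinsics apply), "rvec" (rotation vector, rad) and "tvec" (3), from world to camera coordinates, as OpenCV has them. Camera axes: x right, y down, z forward; pixel columns grow to the right and rows downward; lengths in m; the calibration is good to about 2 mm. A picture is of the moment at which its call begins. calibration takes no time and is no camera call.
- manip.hand_in(): hands the job in, once; it reports no verdict.
Trained networks look in the newest picture that a camera, given by its name, has taken for a name from the list of things; names that differ only in an ending like _2 or _b are one class to them, and where a whole thing is asked for, a point or a joint stands for the part that bears it (a point fixed in the world has none). Each returns a list of dicts, best first, with "score" (0 to 1); they miss things now and then, are a little off and sometimes report something else, mostly with a low value. They report only what shows in the picture. A call takes as long as a camera call. They do not tell look-alikes from the thing itself.
- manip.look_for(camera, label): "xy" ([column, row] in pixels, amid what is visible of it).
- manip.masks_of(camera, label): "region" (480x640 bool, what is visible of it) and "xy" ([column, row] in pixels, amid what is visible of it).
The state is a dict: "time": time; "qpos": joint angles; "qvel": joint speeds; "joint_efforts": joint torques, N m; "eef_pos": TCP position; "tool_rot": TCP orientation; "force": force on the tool from outside, world axes, zero at the start; "wrist_torque": the same for the moment, N m; "opening": finger opening in m.
Only numpy, scipy, OpenCV 4.12 (cv2) and the standard library are available. Lean on these libraries where they do the work, as an engineer would, in place of code of your own. Each camera call takes 0.05 s, during which the arm holds its last target. There are 200 camera calls.

## Working session

There is one attempt and no reset: what is moved stays moved. The work goes in short steps, Python scripts to look and compute and a tool call to move; the robot and the scene stay as the last step left them, time stands still between calls to the robot, and variables do not carry over. Pictures are saved under pics/ and viewed, about 8 in all and at most 12, crops included, and the job is handed in when it is done.

Besides the shell and the picture viewer there is one more tool, called after "Emit:" by a JSON object that holds its "fn" and its "kwargs". step_arm: Moves the arm, as the interface text tells. Its arguments: {"type":"object","properties":{"offset":{"type":"array","items":{"type":"array","items":{"type":"number"}}},"turn":{"type":"array","items":{"type":"number"}},"fingers":{"type":"array","items":{"type":"number"}}},"required":["offset","turn","fingers"]}

```bash
ls; mkdir -p pics
cat > h.py <<'E'
import numpy as np, cv2
from cell import manip
from scipy.spatial.transform import Rotation as R
def cal(n):
    c=manip.calibration(n); K=np.array(c["intrinsics"]); Rm=cv2.Rodrigues(np.array(c["rvec"],float))[0]
    return K,float(c["k1"]),Rm,np.array(c["tvec"],float).ravel()
def rays(n,uv):
    K,k1,Rm,t=cal(n); uv=np.atleast_2d(np.asarray(uv,float))
    s=cv2.undistortPoints(uv[:,None],K,np.array([k1,0,0,0,0.]))[:,0]
    return np.c_[s,np.ones(len(s))],Rm,t
def world(n,uv,d):
    r,Rm,t=rays(n,uv); return (r*np.asarray(d).reshape(-1,1)-t)@Rm
def onplane(n,uv,z):
    r,Rm,t=rays(n,uv); o=-Rm.T@t; w=r@Rm
    return o+w*((z-o[2])/w[:,2:3])
def proj(n,P):
    K,k1,Rm,t=cal(n)
    return cv2.projectPoints(np.atleast_2d(np.asarray(P,float)),cv2.Rodrigues(Rm)[0],t,K,np.array([k1,0,0,0,0.]))[0][:,0]
def cloud(n,d):
    v,u=np.nonzero(d>0); return world(n,np.c_[u,v],d[v,u]),u,v
E
python3 - <<'E'
from h import *
for n in ("scene","top"):
    im,d=manip.get_image(n); cv2.imwrite(f"pics/{n}0.png",im); np.savez(f"{n}0.npz",im=im,d=d)
    K,k1,Rm,t=cal(n); print(n,K[0,0],k1,"cam at",-Rm.T@t, "fwd",Rm[2])
    for l in ("cartridge_mid","cartridge_handle","unit","port_mouth","dust_plug","loupe"):
        try:
            for x in manip.look_for(n,l)[:3]:
                u,v=np.round(x["xy"]).astype(int); print(l,round(x["score"],2),u,v,world(n,[u,v],d[v,u]).round(3))
        except Exception as e: print(l,e)
s=manip.read_state();print({k:np.round(v,3) for k,v in s.items()})
E
```

```text
pics
scene 622.1486652230735 0.05322021351965175 cam at [1.11633313 0.53826473 0.74111037] fwd [-0.56858624 -0.5338395  -0.62587944]
cartridge_mid 0.97 256 238 [[ 0.561 -0.129  0.038]]
cartridge_mid 0.84 226 218 [[ 0.563 -0.205  0.047]]
cartridge_mid 0.83 262 207 [[ 0.494 -0.182  0.044]]
cartridge_handle 0.92 280 263 [[ 0.581 -0.048  0.04 ]]
cartridge_handle 0.88 255 236 [[ 0.562 -0.129  0.043]]
cartridge_handle 0.83 229 220 [[ 0.56  -0.201  0.042]]
unit 0.63 348 319 [[0.619 0.134 0.06 ]]
unit 0.52 259 239 [[ 0.563 -0.117  0.044]]
port_mouth 0.79 349 321 [[0.622 0.138 0.061]]
dust_plug it knows: cartridge_handle, cartridge_mid, port_mouth, port_notch, port_spring, unit
loupe it knows: cartridge_handle, cartridge_mid, port_mouth, port_notch, port_spring, unit
top 541.2396657968484 -0.12553670828057975 cam at [ 0.36206472 -0.02982737  0.94023502] fwd [ 0.18449019  0.0107642  -0.98277541]
cartridge_mid 0.94 415 266 [[ 0.486 -0.181  0.067]]
cartridge_mid 0.92 433 228 [[ 0.549 -0.213  0.066]]
cartridge_mid 0.73 338 220 [[ 0.563 -0.056  0.065]]
cartridge_handle 0.96 414 266 [[ 0.486 -0.179
[... 202 characters left out ...]
7]]
dust_plug it knows: cartridge_handle, cartridge_mid, port_mouth, port_notch, port_spring, unit
loupe it knows: cartridge_handle, cartridge_mid, port_mouth, port_notch, port_spring, unit
{'time': np.float64(0.5), 'qpos': array([-1.232,  0.411, -0.013,  1.596,  0.006,  1.134, -0.082]), 'qvel': array([ 0.   ,  0.001, -0.001, -0.001, -0.001, -0.002, -0.   ]), 'joint_efforts': array([-1.0000e-03, -5.9990e+01,  6.8100e-01, -2.9951e+01,  1.4000e-02,
        3.0000e-03,  0.0000e+00]), 'eef_pos': array([0.247, 0.574, 0.231]), 'tool_rot': array([-0.693,  0.143, -0.143,  0.693]), 'force': array([-0.345, -0.369,  0.463]), 'wrist_torque': array([ 0.026, -0.04 ,  0.   ]), 'opening': np.float64(0.085)}
```

View both.

View pics/top0.png

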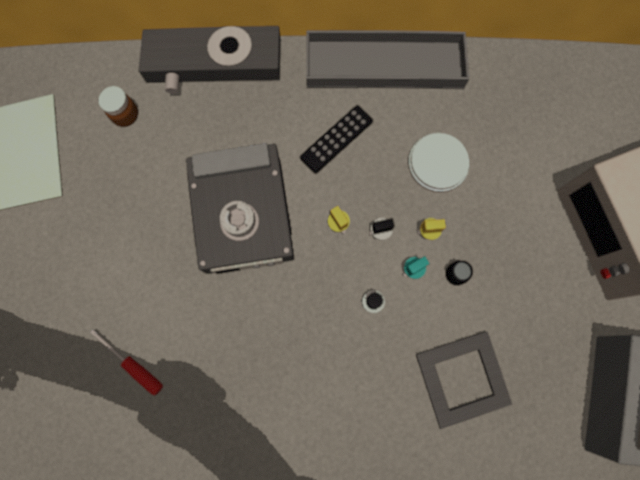

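View pics/scene0.png

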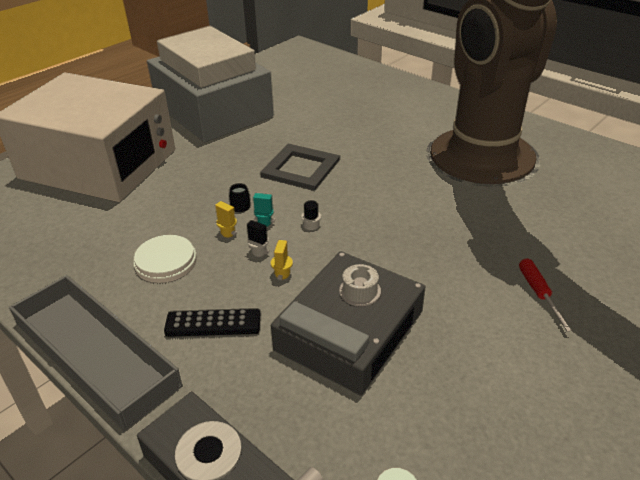

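```bash
python3 - <<'E'
from h import *
for n,c1,c2 in (("top",(382,228),(239,218)),("scene",(257,238),(360,285))):
    D=np.load(n+"0.npz"); im,d=D["im"],D["d"]
    crops=[cv2.resize(im[c[1]-28:c[1]+28,c[0]-38:c[0]+38],None,fx=5,fy=5,interpolation=cv2.INTER_CUBIC) for c in (c1,c2)]
    crops=[cv2.convertScaleAbs(x,alpha=1.3) for x in crops]
    cv2.imwrite(f"pics/c_{n}.png",np.hstack(crops))
    P,u,v=cloud(n,d); 
    m=(np.hypot(P[:,0]-.555,P[:,1]+.127)<.035)
    g=im[v,u].max(1)
    for lo,hi in ((.055,.08),):
        k=m&(P[:,2]>lo)&(P[:,2]<hi); Q=P[k]; print(n,"handle",k.sum(),Q.mean(0).round(4),Q[:,2].max().round(3),cv2.minAreaRect((Q[:,:2]*1000).astype(np.float32)))
    k=m&(P[:,2]>.02)&(P[:,2]<.04)&(g>110); print(" disc",k.sum(),P[k].mean(0).round(4),cv2.minEnclosingCircle((P[k][:,:2]*1000).astype(np.float32)) if k.sum()>3 else '')
    m=(np.hypot(P[:,0]-.575,P[:,1]-.10)<.06)&(P[:,2]>.087)&(P[:,2]<.105); Q=P[m]
    print(" collar",m.sum(),Q.mean(0).round(4),np.median(Q[:,2]),cv2.minEnclosingCircle((Q[:,:2]*1000).astype(np.float32)))
    m=(np.hypot(P[:,0]-.60,P[:,1]-.10)<.16)&(P[:,2]>.052)&(P[:,2]<.066); Q=P[m];print(" unit top",cv2.minAreaRect((Q[:,:2]*1000).astype(np.float32)),np.median(Q[:,2]))
    m=(np.hypot(P[:,0]-.65,P[:,1]-.10)<.12)&(P[:,2]>.072)&(P[:,2]<.088); Q=P[m];print(" strip",cv2.minAreaRect((Q[:,:2]*1000).astype(np.float32)),np.median(Q[:,2]))
E
python3 -c "
import cv2,numpy as np
cv2.imwrite('pics/c.png',np.vstack([cv2.imread('pics/c_top.png'),cv2.imread('pics/c_scene.png')]))"
```

```text
top handle 221 [ 0.556 -0.131  0.066] 0.072 ((557.0409545898438, -131.27548217773438), (16.19610595703125, 33.82633590698242), 11.765871047973633)
 disc 132 [ 0.5501 -0.1314  0.0308] ((557.2037353515625, -131.48236083984375), 19.03531265258789)
 collar 540 [0.5615 0.1089 0.0934] 0.09363032140079361 ((562.0234985351562, 109.30756378173828), 27.495349884033203)
 unit top ((597.1032104492188, 70.84455108642578), (201.47091674804688, 248.2827911376953), 8.776009559631348) 0.05998025221495613
 strip ((610.87158203125, 116.74642944335938), (151.72215270996094, 129.70960998535156), 8.898228645324707) 0.0798286254296966
scene handle 196 [ 0.5582 -0.127   0.0634] 0.07 ((556.0044555664062, -128.52549743652344), (19.037036895751953, 35.188655853271484), 9.627511024475098)
 disc 47 [ 0.5629 -0.1216  0.0301] ((557.7102661132812, -127.223876953125), 18.38935661315918)
 collar 572 [0.5637 0.1119 0.0925] 0.09305217921226991 ((561.710205078125, 110.75657653808594), 29.715436935424805)
 unit top ((598.6571044921875, 71.9200668334961), (202.8929443359375, 248.55230712890625), 9.08685302734375) 0.05971307042238065
 strip ((611.6547241210938, 118.03099060058594), (152.016845703125, 130.43856811523438), 9.079506874084473) 0.07956744939536113
```

View pics/c.png

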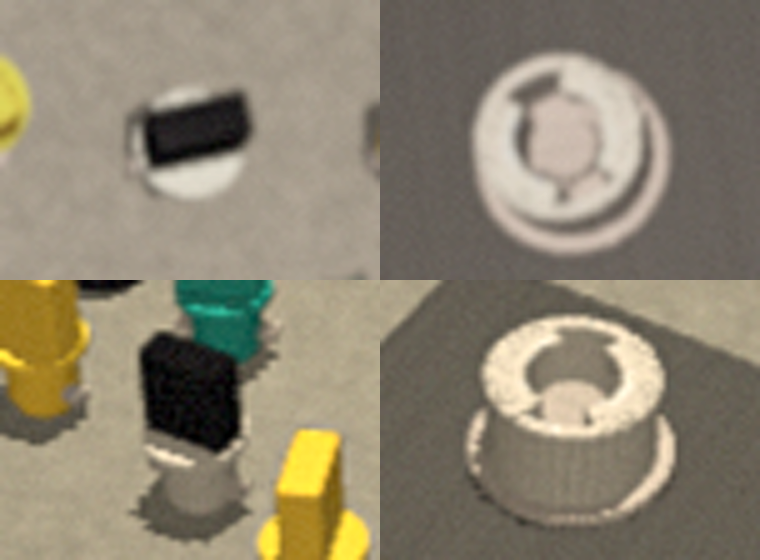

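Run:
```python
from h import *
out=[]
for n,c in (("top",(.5620,.1093)),("scene",(.5617,.1108))):
    D=np.load(n+"0.npz"); im,d=D["im"],D["d"]
    # refine centre: circle at rim plane by bright ring, polar unwrapped
    P,u,v=cloud(n,d)
    m=(np.hypot(P[:,0]-c[0],P[:,1]-c[1])<.031)&(P[:,2]>.091)&(P[:,2]<.098)
    Q=P[m]; print(n,np.median(Q[:,2]),cv2.minEnclosingCircle((Q[:,:2]*1000).astype(np.float32)))
    xs=np.arange(-32,32.01,.25)/1000
    X,Y=np.meshgrid(-xs,-xs) # image up=+x left=+y
    G=np.c_[(c[0]+Y.ravel()),(c[1]+X.ravel()),np.full(X.size,.094)]
    p=proj(n,G).astype(np.float32).reshape(*X.shape,2)
    r=cv2.remap(im,p[...,0],p[...,1],cv2.INTER_CUBIC); out.append(cv2.resize(r,(390,390)))
    z=np.zeros(d.shape);z[v,u]=P[:,2]
    for rad in (.0165,.018,.0195):
        a=np.radians(np.arange(0,360,6)); pp=np.rint(proj(n,np.c_[c[0]+rad*np.cos(a),c[1]+rad*np.sin(a),np.full(a.size,.094)])).astype(int)
        zz=z[pp[:,1],pp[:,0]]; print(rad,[(int(np.degrees(t)),int(q*1000)) for t,q in zip(a,zz) if q<.0895])
cv2.imwrite("pics/rim.png",np.hstack(out))
s=manip.read_state(); M=R.from_quat(s["tool_rot"]).as_matrix(); print(M.round(3))
```

```text
top 0.09389279729091882 ((561.6273193359375, 109.14739990234375), 27.352434158325195)
0.0165 [(0, 73), (6, 78), (12, 76), (18, 71), (24, 74), (29, 79), (36, 77), (42, 75), (48, 75), (54, 77), (180, 87), (186, 61), (192, 62), (198, 63), (204, 62), (210, 63), (216, 62), (222, 63), (228, 63), (234, 63)]
0.018 [(0, 79), (6, 81), (12, 81), (18, 78), (24, 77), (29, 79), (36, 80), (42, 80), (48, 79), (156, 88), (186, 66), (192, 65), (198, 63), (204, 63), (210, 63), (216, 63), (222, 63), (228, 62)]
0.0195 [(0, 87), (6, 87), (12, 81), (18, 82), (24, 88), (29, 83), (36, 82), (42, 87), (48, 84), (54, 83), (186, 63), (192, 62), (198, 63), (204, 64), (210, 64), (216, 60), (222, 63), (228, 62), (234, 88)]
scene 0.09349813795247876 ((561.9650268554688, 109.85667419433594), 29.087791442871094)
0.0165 [(6, 81), (12, 80), (18, 81), (24, 80), (29, 80), (36, 79), (42, 80), (186, 87), (192, 87), (198, 87), (204, 88), (210, 86), (216, 87), (222, 0), (228, 86), (234, 88)]
0.018 [(12, 81), (18, 80), (24, 80), (29, 80), (36, 79), (42, 79), (186, 88), (192, 87), (210, 89), (216, 87), (222, 0), (228, 86), (234, 88)]
0.0195 [(6, 89), (12, 81), (18, 79), (24, 80), (29, 80), (36, 79), (42, 79)]
[[ 0.918  0.     0.396]
 [-0.396  0.     0.918]
 [ 0.    -1.     0.   ]]
```

View pics/rim.png

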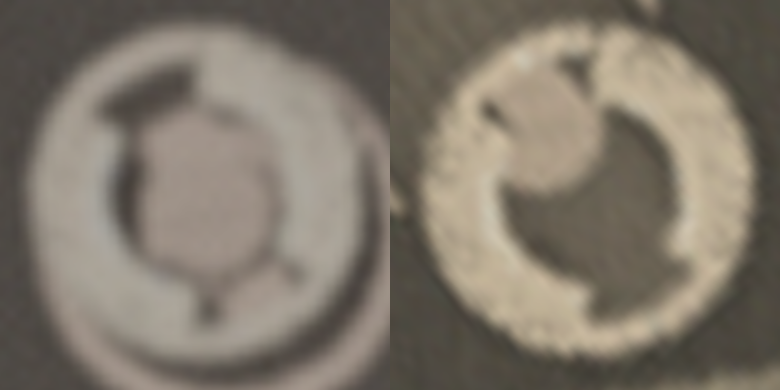

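Emit:
{"fn": "step_arm", "kwargs": {"offset": [[563,100,-524],[563,100,-524],[563,100,-524],[563,100,-524],[563,100,-524],[563,100,-524],[563,100,-524],[563,100,-524],[563,100,-524],[563,100,-524],[563,100,-524],[563,100,-524],[563,100,-524],[563,100,-524],[563,100,-524],[563,100,-524],[563,100,-524],[563,100,-524],[563,100,-524],[563,100,-524]], "turn": [56,56,56,56,56,56,56,56,56,56,56,56,56,56,56,56,56,56,56,56], "fingers": [0.4,0.4,0.4,0.4,0.4,0.4,0.4,0.4,0.4,0.4,0.4,0.4,0.4,0.4,0.4,0.4,0.4,0.4,0.4,0.4]}}

```text
time: 2.17
eef_pos: [0.5579, -0.1369, 0.131]
tool_rot: [0.544, -0.452, 0.454, -0.542]
force: [-1.3, 0.4, -0.1]
opening: 0.051
```

```bash
cat >> h.py <<'E'
def rep(tgt=None,jaw=None):
    s=manip.read_state(); M=R.from_quat(s["tool_rot"]).as_matrix(); a=np.degrees(np.arctan2(M[1,2],M[0,2]))
    print("t",s["time"],"pos",np.round(np.array(s["eef_pos"])*1000,1),"jaw",a.round(2),"F",np.round(s["force"],1),"T",np.round(s["wrist_torque"],2),"open",s["opening"],"q7",round(s["qpos"][6],2),"qvel",np.abs(s["qvel"]).max().round(3))
    if tgt is not None: print(" offset",(M.T@(np.array(tgt)-np.array(s["eef_pos"])*1000)).round(1))
    if jaw is not None: print(" turn",a-jaw)
    return s,M,a
E
python3 - <<'E'
from h import *
rep((556.5,-130,34),10.7)
im,d=manip.get_image("top"); im2,d2=manip.get_image("scene")
np.savez("g1.npz",im=im,d=d,im2=im2,d2=d2)
u,v=382,228; u2,v2=256,215
cv2.imwrite("pics/g1.png",np.hstack([cv2.resize(im[v-50:v+50,u-65:u+65],None,fx=3,fy=3,interpolation=2),cv2.resize(im2[v2-50:v2+50,u2-65:u2+65],None,fx=3,fy=3,interpolation=2)]))
rep((556.5,-130,34),10.7)
E
```

```text
t 2.1667 pos [ 557.9 -136.9  131. ] jaw 10.29 F [-1.3  0.4 -0.1] T [-0.04  0.   -0.  ] open 0.051026148004874816 q7 0.57 qvel 0.08
 offset [-7.4 97.  -0.2]
 turn -0.4095233798810298
t 2.2667 pos [ 556.8 -131.2  130.9] jaw 10.55 F [ 0.3  0.4 -0.7] T [ 0.06 -0.    0.04] open 0.05141773266576019 q7 0.56 qvel 0.039
 offset [-1.2 96.9 -0. ]
 turn -0.15290856414272724
```

View pics/g1.png

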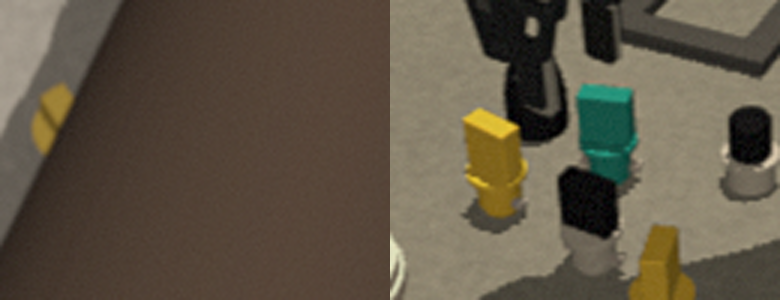

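Run:
```python
from h import *
s,M,a=rep((556.5,-130,34),10.7)
p=np.array(s["eef_pos"]); print(proj("scene",[p,p+M[:,2]*.0255,p-M[:,2]*.0255,p+M[:,2]*.04,p-M[:,2]*.04]))
D=np.load("g1.npz"); P,u,v=cloud("scene",D["d2"]); 
m=(np.hypot(P[:,0]-p[0],P[:,1]-p[1])<.08)&(P[:,2]>.10)&(P[:,2]<.155); Q=(P[m]-p)@M*1000
for sgn in (1,-1):
    q=Q[np.sign(Q[:,2])==sgn]; print(sgn,len(q),"lo",np.percentile(q,2,axis=0).round(1),"hi",np.percentile(q,98,axis=0).round(1))
```

```text
t 2.2667 pos [ 556.8 -131.2  130.9] jaw 10.55 F [ 0.3  0.4 -0.7] T [ 0.06 -0.    0.04] open 0.05141773266576019 q7 0.56 qvel 0.039
 offset [-1.2 96.9 -0. ]
 turn -0.15290856414272724
[[252.32756266 194.198387  ]
 [243.27825807 201.83890066]
 [261.09125868 186.79570105]
 [237.99940867 206.29433652]
 [265.95262985 182.68789614]]
1 114 lo [-11.5 -23.7  23.8] hi [ 8.3 -2.6 39.1]
-1 126 lo [-11.4 -22.9 -39.2] hi [ 11.   -3.3 -25. ]
```

Emit:
{"fn": "step_arm", "kwargs": {"offset": [[0,35,0],[0,70,0],[0,90,0],[0,97,0],[0,97,0],[0,97,0],[0,97,0],[0,97,0],[0,97,0],[0,97,0],[0,97,0],[0,97,0]], "turn": [0,0,0,0,0,0,0,0,0,0,0,0], "fingers": [0.4,0.4,0.4,0.4,0.4,0.4,1,1,1,1,1,1]}}

```text
time: 3.27
eef_pos: [0.558, -0.13, 0.0357]
tool_rot: [-0.544, 0.451, -0.452, 0.545]
force: [-0.1, 0.8, 8.4]
opening: 0.015
```

Run:
```python
from h import *
rep()
im2,d2=manip.get_image("scene"); np.savez("g2.npz",im2=im2,d2=d2)
u2,v2=256,228
cv2.imwrite("pics/g2.png",cv2.resize(im2[v2-50:v2+50,u2-65:u2+65],None,fx=5,fy=5,interpolation=2))
rep()
```

```text
t 3.2667 pos [ 558.  -130.    35.7] jaw 10.69 F [-0.1  0.8  8.4] T [ 0.15  0.23 -0.01] open 0.014983709201174197 q7 0.63 qvel 0.001
t 3.3167 pos [ 558.  -130.    35.7] jaw 10.7 F [-1.1  0.8  7.2] T [0.26 0.27 0.05] open 0.015300970900174946 q7 0.63 qvel 0.002
```

View pics/g2.png

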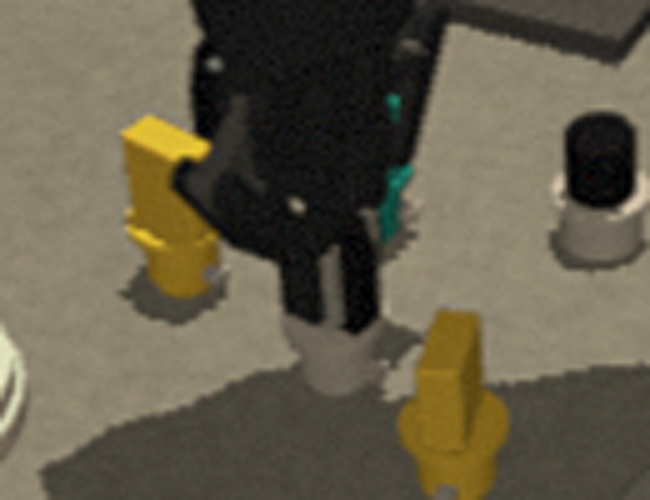

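Emit:
{"fn": "step_arm", "kwargs": {"offset": [[0,-20,0],[0,-55,0],[0,-90,0],[0,-120,0],[-25,-120,5],[-60,-120,13],[-95,-120,21],[-130,-120,28],[-165,-120,36],[-195,-120,42],[-218,-120,47],[-230,-120,50],[-235,-120,51],[-235,-120,51],[-235,-120,51],[-235,-120,51],[-235,-120,51],[-235,-120,51],[-235,-120,51],[-235,-120,51]], "turn": [0,0,0,0,-7,-14,-21,-28,-35,-42,-49,-56,-63,-70,-77,-84,-91,-98,-105,-107], "fingers": [1,1,1,1,1,1,1,1,1,1,1,1,1,1,1,1,1,1,1,1]}}

```text
time: 4.98
eef_pos: [0.5634, 0.1101, 0.1545]
tool_rot: [0.686, 0.172, -0.172, -0.686]
force: [0.6, -0.8, -0.8]
opening: 0.0153
```

Run:
```python
from h import *
rep()
manip.get_image("top");manip.get_image("top");
im2,d2=manip.get_image("scene"); s,M,a=rep((563,110,150),117.5)
im,d=manip.get_image("top"); np.savez("g3.npz",im2=im2,d2=d2,im=im,d=d)
u2,v2=proj("scene",np.array(s["eef_pos"])-[0,0,.03])[0].astype(int); print(u2,v2)
cv2.imwrite("pics/g3.png",cv2.resize(im2[v2-55:v2+55,u2-70:u2+70],None,fx=5,fy=5,interpolation=2))
P,u,v=cloud("scene",d2); p=np.array(s["eef_pos"]); Q=(P-p)*1000
# cartridge nose/disc slices, in world-aligned coords about TCP
for lo,hi in ((-34,-28),(-28,-22),(-22,-12),(-10,-4)):
    m=(np.hypot(Q[:,0],Q[:,1])<35)&(Q[:,2]>lo)&(Q[:,2]<hi); q=Q[m]
    f=R.from_euler("z",0)
    # circle fit on visible front
    if m.sum()>8:
        A=np.c_[2*q[:,:2],np.ones(len(q))]; c=np.linalg.lstsq(A,(q[:,:2]**2).sum(1),rcond=None)[0]
        print(lo,hi,m.sum(),"fit c",c[:2].round(1),"r",np.sqrt(c[2]+c[:2]@c[:2]).round(1))
```

```text
t 4.9833 pos [563.4 110.1 154.5] jaw 118.08 F [ 0.6 -0.8 -0.8] T [-0.    0.03  0.04] open 0.015259148587211401 q7 1.78 qvel 0.258
t 5.1333 pos [563.5 110.1 154.4] jaw 117.58 F [ 0.  -0.9 -0.8] T [-0.07 -0.    0.01] open 0.015095899979405348 q7 1.77 qvel 0.015
 offset [-0.4  4.4  0.2]
 turn 0.0779250804260272
360 260
-34 -28 22 fit c [3.  2.8] r 11.5
-28 -22 72 fit c [6.1 5.8] r 10.3
-22 -12 70 fit c [1.5 3. ] r 12.5
-10 -4 139 fit c [2.3 3.1] r 15.7
```

View pics/g3.png

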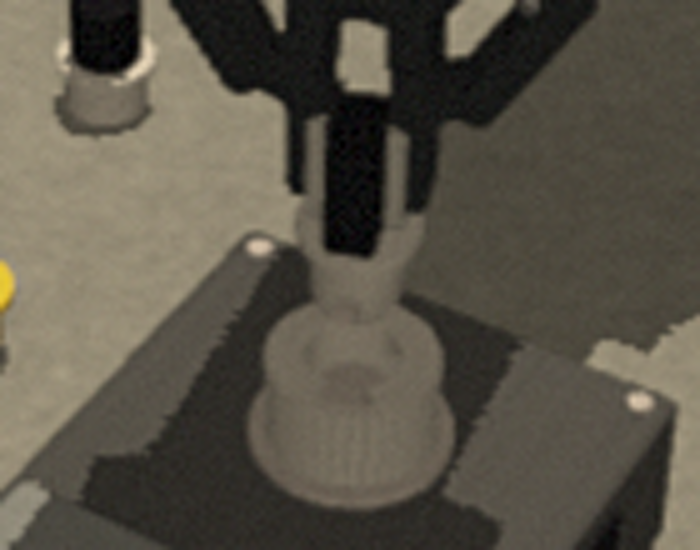

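Run:
```python
from h import *
from scipy.optimize import least_squares
D=np.load("g3.npz"); d2=D["d2"]; P,u,v=cloud("scene",d2); P=P*1000
p=np.array([563.5,110.1,154.4])
def fit(c0,lo,hi,r,rmax):
    m=(np.hypot(P[:,0]-c0[0],P[:,1]-c0[1])<rmax)&(P[:,2]>lo)&(P[:,2]<hi); q=P[m][:,:2]
    s=least_squares(lambda c:np.hypot(q[:,0]-c[0],q[:,1]-c[1])-r,c0,loss="soft_l1",f_scale=1.)
    print((lo,hi),m.sum(),"c",s.x.round(1),"rms",np.sqrt(np.mean(s.fun**2)).round(2)); return s.x
K,k1,Rm,t=cal("scene"); cam=-Rm.T@t; print("view az",np.degrees(np.arctan2(cam[1]-.11,cam[0]-.56)))
fit(p[:2],132,145,14,20); fit(p[:2],135,146,14,20); fit(p[:2],146.5,150,19,22); fit(p[:2],68,80,27,32);fit(p[:2],72,90,27,32)
# rim plane outline (z 92-97): outer r 27
m=(np.hypot(P[:,0]-562,P[:,1]-110)<35)&(P[:,2]>91)&(P[:,2]<97);print("rim",cv2.minEnclosingCircle(P[m][:,:2].astype(np.float32)))
# silhouettes: column centre of nose by rows, in depth-segmented pixels
for nm,z0,rr in (("nose",140,20),("disc",148,24),("collar",80,32)):
    c=(p[0],p[1]) 
    m=(np.hypot(P[:,0]-c[0],P[:,1]-c[1])<rr)&(abs(P[:,2]-z0)<4)
    # lateral coordinate perpendicular to view direction
    w=np.array([-(cam[1]*1000-110),cam[0]*1000-562]);w/=np.linalg.norm(w)
    l=(P[m][:,:2]-c)@w; print(nm,"lateral lo/hi/mid",np.percentile(l,[1,99]).round(1),np.percentile(l,[1,99]).mean().round(2))
```

```text
view az 37.589043204226556
(132, 145) 75 c [563.5 111.9] rms 1.17
(135, 146) 57 c [564.1 111.9] rms 1.73
(146.5, 150) 104 c [562.4 110.5] rms 3.04
(68, 80) 273 c [561.9 110.5] rms 6.01
(72, 90) 509 c [561.8 111.2] rms 9.07
rim ((562.9122924804688, 110.52180480957031), 28.506465911865234)
nose lateral lo/hi/mid [-10.2  13.6] 1.7
disc lateral lo/hi/mid [-17.   19.5] 1.25
collar lateral lo/hi/mid [-25.1  26.8] 0.88
```

Emit:
{"fn": "step_arm", "kwargs": {"offset": [[0,8,0],[0,16,0],[0,21,0],[0,25,0],[0,29,0],[0,29,0],[0,29,0]], "turn": [0,0,0,0,0,0,0], "fingers": [1,1,1,1,1,1,1]}}

```text
time: 5.77
eef_pos: [0.5631, 0.1096, 0.1248]
tool_rot: [0.687, 0.168, -0.17, -0.686]
force: [-1.1, -2.4, -1.8]
opening: 0.015
```

Run:
```python
from h import *
s,M,a=rep((563,110,125),117.5); print(M.T@np.array(s["force"]))
```

```text
t 5.7667 pos [563.1 109.6 124.8] jaw 117.66 F [-1.1 -2.4 -1.8] T [-0.62  0.35  0.05] open 0.014975224774895572 q7 1.77 qvel 0.005
 offset [ 0.1 -0.2  0.4]
 turn 0.16045217153592262
[-2.10753345  1.84988783 -1.6037341 ]
```

Emit:
{"fn": "step_arm", "kwargs": {"offset": [[-0.6,0,-0.5],[-0.6,2,-0.5],[-0.6,4,-0.5],[-0.6,6,-0.5],[-0.6,6,-0.5]], "turn": [0,0,0,0,0], "fingers": [1,1,1,1,1]}}

```text
time: 6.18
eef_pos: [0.5626, 0.1089, 0.1191]
tool_rot: [0.687, 0.169, -0.17, -0.686]
force: [-2.5, -4.4, -0.5]
opening: 0.0149
```

Run:
```python
from h import *
s,M,a=rep((562.5,109.2,119),117.5); print(M.T@np.array(s["force"]))
```

```text
t 6.1833 pos [562.6 108.9 119.1] jaw 117.67 F [-2.5 -4.4 -0.5] T [-0.9   0.72  0.05] open 0.014864785930807116 q7 1.78 qvel 0.004
 offset [0.1 0.1 0.3]
 turn 0.16572209627018708
[-4.27156477  0.52563684 -2.67642401]
```

Emit:
{"fn": "step_arm", "kwargs": {"offset": [[-0.6,0,-0.4],[-1.2,0,-0.8],[-1.2,2,-0.8],[-1.2,4,-0.8],[-1.2,4,-0.8]], "turn": [0,0,0,0,0], "fingers": [1,1,1,1,1]}}

```text
time: 6.6
eef_pos: [0.5625, 0.1087, 0.1152]
tool_rot: [-0.686, -0.169, 0.169, 0.687]
force: [-2.6, -0.9, -0.4]
opening: 0.0148
```

Run:
```python
from h import *
s,M,a=rep((562.5,109.2,115),117.5); print(M.T@np.array(s["force"]))
```

```text
t 6.6 pos [562.5 108.7 115.2] jaw 117.71 F [-2.6 -0.9 -0.4] T [-0.28  0.6   0.01] open 0.014818660546334085 q7 1.78 qvel 0.004
 offset [0.3 0.2 0.4]
 turn 0.20630798448758014
[-2.7426224   0.44569378  0.39273127]
```

Emit:
{"fn": "step_arm", "kwargs": {"offset": [[-0.6,1,0],[-0.6,3,0],[-0.6,5,0],[-0.6,7,0],[-0.6,7,0]], "turn": [0,0,0,0,0], "fingers": [1,1,1,1,1]}}

```text
time: 7.02
eef_pos: [0.5625, 0.1086, 0.1089]
tool_rot: [-0.686, -0.17, 0.169, 0.687]
force: [-3.8, 0.1, 5.6]
opening: 0.0155
```

Run:
```python
from h import *
s,M,a=rep((562.5,109.2,108),117.5); print(M.T@np.array(s["force"]))
```

```text
t 7.0167 pos [562.5 108.6 108.9] jaw 117.71 F [-3.8  0.1  5.6] T [-0.11  0.79 -0.02] open 0.015469137868977918 q7 1.78 qvel 0.001
 offset [0.3 0.9 0.5]
 turn 0.2092214508126915
[-3.31030441 -5.55844323  1.84999609]
```

Emit:
{"fn": "step_arm", "kwargs": {"offset": [[-0.8,1.5,0.4],[-0.8,3,0.4],[-0.8,5,0.4],[-0.8,7,0.4],[-0.8,7,0.4],[-0.8,7,0.4]], "turn": [0,0,0,0,0,0], "fingers": [1,1,1,1,1,1]}}

```text
time: 7.52
eef_pos: [0.5624, 0.1086, 0.1028]
tool_rot: [-0.686, -0.17, 0.168, 0.687]
force: [-4.1, -1.4, 10.7]
opening: 0.0149
```

Run:
```python
from h import *
s,M,a=rep((562.5,109.2,101),117.5); print(M.T@np.array(s["force"]))
```

```text
t 7.5167 pos [562.4 108.6 102.8] jaw 117.69 F [-4.1 -1.4 10.7] T [-0.27  0.86 -0.03] open 0.014931695234352218 q7 1.78 qvel 0.002
 offset [0.3 1.8 0.5]
 turn 0.1935786796421013
[ -4.26310857 -10.68837595   0.63451391]
```

Emit:
{"fn": "step_arm", "kwargs": {"offset": [[-0.4,1.5,0],[-0.4,1.7,0],[-0.4,1.7,0],[-0.4,1.7,0],[-0.4,1.7,0],[-0.4,1.7,0]], "turn": [0,0,3,7,11,15], "fingers": [1,1,1,1,1,1]}}

```text
time: 8.02
eef_pos: [0.5623, 0.1088, 0.1026]
tool_rot: [-0.702, -0.079, 0.076, 0.703]
force: [-7.6, -1.2, 24.1]
opening: 0.0153
```

Run:
```python
from h import *
s,M,a=rep((562.5,109.2,99.3),102.5); print(M.T@np.array(s["force"]))
```

```text
t 8.0167 pos [562.3 108.8 102.6] jaw 102.54 F [-7.6 -1.2 24.1] T [-0.17  1.8   0.26] open 0.015287644305609992 q7 1.55 qvel 0.717
 offset [0.2 3.3 0.3]
 turn 0.03742235611390754
[ -7.53066369 -24.1615214    0.49061371]
```

Emit:
{"fn": "step_arm", "kwargs": {"offset": [[-0.6,-1,0],[-0.6,-1,0],[-0.6,-1,0]], "turn": [0,0,0], "fingers": [1,1,1]}}

```text
time: 8.27
eef_pos: [0.5622, 0.1088, 0.1029]
tool_rot: [-0.702, -0.08, 0.076, 0.703]
force: [-4.1, 0.3, 15.8]
opening: 0.0154
```

Run:
```python
from h import *
s,M,a=rep((562.5,109.2,100.3),102.5); print(M.T@np.array(s["force"]))
im2,d2=manip.get_image("scene"); np.savez("g4.npz",im2=im2,d2=d2)
u2,v2=proj("scene",np.array(s["eef_pos"]))[0].astype(int); print(u2,v2)
cv2.imwrite("pics/g4.png",cv2.convertScaleAbs(cv2.resize(im2[v2-40:v2+40,u2-50:u2+50],None,fx=7,fy=7,interpolation=2),alpha=1.8))
```

```text
t 8.2667 pos [562.2 108.8 102.9] jaw 102.7 F [-4.1  0.3 15.8] T [-0.01  0.8  -0.03] open 0.015429878469321203 q7 1.55 qvel 0.002
 offset [0.3 2.6 0.3]
 turn 0.20201069751672662
[ -3.81298955 -15.83369577   1.19165421]
359 270
```

View pics/g4.png

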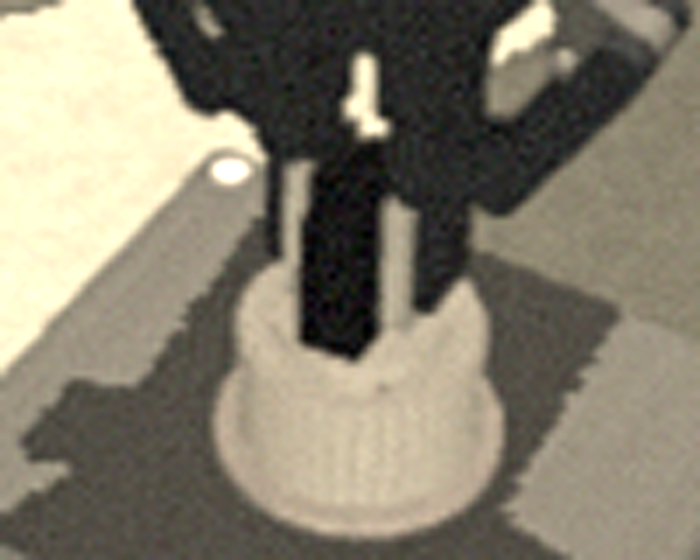

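Emit:
{"fn": "step_arm", "kwargs": {"offset": [[0,0,0],[0,0,0],[0,0,0],[0,0,0],[0,0,0],[0,0,0],[0,0,0]], "turn": [4,8,12,16,20,25,25], "fingers": [1,1,1,1,1,1,1]}}

```text
time: 8.9
eef_pos: [0.5623, 0.1094, 0.1027]
tool_rot: [-0.702, 0.076, -0.079, 0.704]
force: [-4.1, 1.9, 14.7]
opening: 0.0151
```

Run:
```python
from h import *
s,M,a=rep((562.5,109.2,100.3),77.5); print(M.T@np.array(s["force"]))
```

```text
t 8.9 pos [562.3 109.4 102.7] jaw 77.45 F [-4.1  1.9 14.7] T [ 0.31  0.72 -0.05] open 0.015146292877148517 q7 1.17 qvel 0.107
 offset [ 0.3  2.4 -0.2]
 turn -0.05067419721451927
[ -4.35005869 -14.66764126   1.0177109 ]
```

Emit:
{"fn": "step_arm", "kwargs": {"offset": [[-0.5,0,0],[-0.8,0,0],[-0.8,0,0],[-0.8,0,0],[-0.8,0,0],[-0.8,0,0],[-0.8,0,0],[-0.8,0,0],[-0.8,0,0]], "turn": [4,8,12,16,20,24,26,28,28], "fingers": [1,1,1,1,1,1,1,1,1]}}

```text
time: 9.65
eef_pos: [0.5624, 0.1095, 0.1029]
tool_rot: [-0.662, 0.242, -0.246, 0.665]
force: [-0.8, 0.9, 12.7]
opening: 0.0153
```

Run:
```python
from h import *
s,M,a=rep((562.5,109.2,100.3),49.5); print(M.T@np.array(s["force"]))
```

```text
t 9.65 pos [562.4 109.5 102.9] jaw 49.62 F [-0.8  0.9 12.7] T [0.24 0.11 0.02] open 0.015331442143109508 q7 0.75 qvel 0.044
 offset [ 0.2  2.6 -0.2]
 turn 0.12493370832025619
[ -1.20250774 -12.69924096   0.23937166]
```

Emit:
{"fn": "step_arm", "kwargs": {"offset": [[0,0,0],[0,0,0],[0,0,0]], "turn": [1.5,3,3], "fingers": [1,1,1]}}

```text
time: 9.9
eef_pos: [0.5624, 0.1094, 0.1029]
tool_rot: [-0.655, 0.259, -0.263, 0.659]
force: [-0.8, 0.9, 12.9]
opening: 0.0151
```

Run:
```python
from h import *
s,M,a=rep((562.5,109.2,100.3),46.5)
```

```text
t 9.9 pos [562.4 109.4 102.9] jaw 46.65 F [-0.8  0.9 12.9] T [ 0.23  0.07 -0.01] open 0.015097573562282425 q7 0.71 qvel 0.033
 offset [ 0.2  2.6 -0.1]
 turn 0.15252074711412433
```

Emit:
{"fn": "step_arm", "kwargs": {"offset": [[0,0,0],[0,0,0],[0,0,0],[0,0,0]], "turn": [1.5,3,4,4], "fingers": [1,1,1,1]}}

```text
time: 10.23
eef_pos: [0.5622, 0.1092, 0.1029]
tool_rot: [-0.646, 0.282, -0.285, 0.649]
force: [-1.1, 1.1, 13.3]
opening: 0.0152
```

Run:
```python
from h import *
s,M,a=rep((562.5,109.2,100.3),42.5)
```

```text
t 10.2333 pos [562.2 109.2 102.9] jaw 42.73 F [-1.1  1.1 13.3] T [0.   0.29 0.39] open 0.015205995200369518 q7 0.65 qvel 0.022
 offset [0.2 2.6 0.2]
 turn 0.22803012251351618
```

Emit:
{"fn": "step_arm", "kwargs": {"offset": [[0,0,0],[0,-1,0],[0,-2.5,0],[0,-4,0],[0,-6,0],[0,-8,0],[0,-8,0]], "turn": [-3,-5,-5,-5,-5,-5,-5], "fingers": [1,1,1,1,1,1,1]}}

```text
time: 10.82
eef_pos: [0.5622, 0.1091, 0.1104]
tool_rot: [-0.658, 0.253, -0.257, 0.661]
force: [1.1, 1.0, 5.7]
opening: 0.0149
```

Run:
```python
from h import *
s,M,a=rep((562.5,109.2,108.3),47.5)
```

```text
t 10.8167 pos [562.2 109.1 110.4] jaw 47.73 F [1.1 1.  5.7] T [ 0.18 -0.42  0.04] open 0.014909925719230069 q7 0.72 qvel 0.009
 offset [0.2 2.1 0.3]
 turn 0.23041067977736418
```

Emit:
{"fn": "step_arm", "kwargs": {"offset": [[0,-1,0],[0,-2,0],[0,-3,0],[0,-4,0],[0,-4,0]], "turn": [0,0,0,0,0], "fingers": [1,1,1,1,1]}}

```text
time: 11.23
eef_pos: [0.5619, 0.109, 0.1119]
tool_rot: [-0.659, 0.253, -0.257, 0.66]
force: [11.0, 2.6, -13.5]
opening: 0.0146
```

Run:
```python
from h import *
s,M,a=rep((562.5,109.2,112.3),47.5)
```

```text
t 11.2333 pos [561.9 109.  111.9] jaw 47.73 F [ 11.    2.6 -13.5] T [ 0.77 -2.37  0.  ] open 0.014630726941214823 q7 0.72 qvel 0.004
 offset [ 0.3 -0.4  0.6]
 turn 0.23279168122029148
```

Emit:
{"fn": "step_arm", "kwargs": {"offset": [[0.3,1,0.3],[0.5,2,0.5],[0.5,2,0.5],[0.5,2,0.5],[0.5,2,0.5]], "turn": [0,0,0,0,0], "fingers": [1,1,1,1,1]}}

```text
time: 11.65
eef_pos: [0.5615, 0.1087, 0.1114]
tool_rot: [-0.659, 0.254, -0.256, 0.66]
force: [5.4, 3.2, 3.9]
opening: 0.0152
```

Run:
```python
from h import *
s,M,a=rep((562.5,109.2,112.3),47.5)
```

```text
t 11.65 pos [561.5 108.7 111.4] jaw 47.72 F [5.4 3.2 3.9] T [ 0.75 -1.29  0.03] open 0.015204210326028702 q7 0.72 qvel 0.002
 offset [ 0.4 -0.9  1. ]
 turn 0.21607856076199994
```

Emit:
{"fn": "step_arm", "kwargs": {"offset": [[0,0,0.8],[0,0,1.2],[0,0,1.2],[0,0,1.2],[0,0,1.2],[0,0,1.2],[0,0,1.2],[0,0,1.2],[0,-5,1.2],[0,-20,1.2],[0,-45,1.2],[0,-75,1.2],[0,-100,1.2],[0,-100,1.2]], "turn": [0,0,0,0,0,0,0,0,0,0,0,0,0,0], "fingers": [1,1,0.5,0.5,0.5,0.5,0.5,0.5,0.5,0.5,0.5,0.5,0.5,0.5]}}

```text
time: 12.82
eef_pos: [0.5636, 0.1091, 0.2162]
tool_rot: [-0.658, 0.253, -0.258, 0.661]
force: [1.1, -0.3, 0.2]
opening: 0.0429
```

Run:
```python
from h import *
rep()
im2,d2=manip.get_image("scene"); P,u,v=cloud("scene",d2); P*=1000
m=(np.hypot(P[:,0]-562,P[:,1]-109.5)<25)&(P[:,2]>105)&(P[:,2]<160); q=P[m]
print("handle top z",np.percentile(q[:,2],[50,90,98]).round(1)); t=q[q[:,2]>np.percentile(q[:,2],98)-4]; print(cv2.minAreaRect(t[:,:2].astype(np.float32)))
u2,v2=proj("scene",[.562,.1095,.12])[0].astype(int)
cv2.imwrite("pics/g5.png",cv2.convertScaleAbs(cv2.resize(im2[v2-40:v2+40,u2-50:u2+50],None,fx=7,fy=7,interpolation=2),alpha=1.6))
```

```text
t 12.8167 pos [563.6 109.1 216.2] jaw 47.67 F [ 1.1 -0.3  0.2] T [-0.02 -0.05 -0.02] open 0.04286541115037187 q7 0.68 qvel 0.08
handle top z [126.4 142.8 144.3]
((562.707275390625, 109.61213684082031), (19.3603458404541, 33.4533576965332), 46.633880615234375)
```

View pics/g5.png

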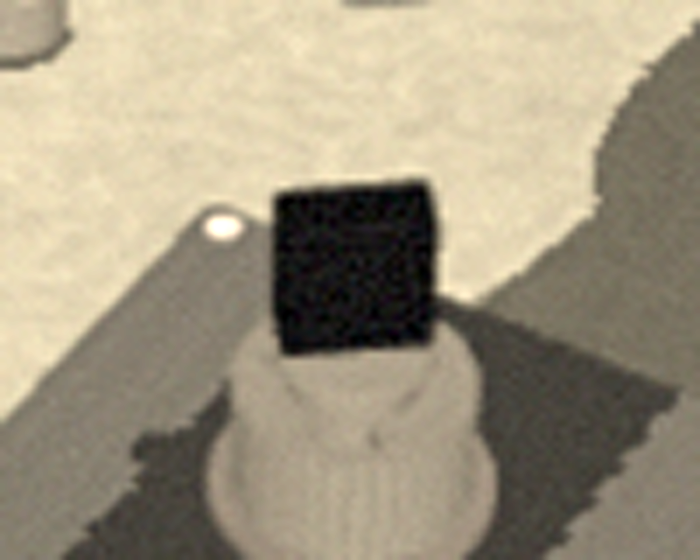

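```bash
python3 -c "
from cell import manip
print(manip.hand_in())"
```

```text
the job is handed in; nothing more can be done
None
```

The cartridge is locked in the port and released, and the job is handed in at about 13 s of robot time. `hand_in` gives no verdict.

**What I did:**
- I gripped the black-handled cartridge across its bar and lined its lugs up with the entry gaps, which measured about 27° from world x.
- I felt the nose and lugs in with low side forces and pushed down against the spring.
- I twisted clockwise about 75° to the stop, where the torque rose to about 0.4 Nm.
- I backed off 5° and let the spring lift it. A light pull then met the notch roof.

**Last checks:**
- **Height:** the handle top measured about 143 to 144 mm above the table; locked should be 143 mm.
- **Centring:** the scene camera puts the handle within about 1 mm of the port axis, and it looks upright in the picture.
- **Release:** the gripper is about 105 mm clear above and the force reads about zero.

**Forces and disagreements:**
- **Peak push:** the largest reading was about 24 N, when the shoulder seems to have bottomed on the rim. That is well under the 60 N limit, but I only saw readings between moves.
- **Bottoming height:** it bottomed about 2 mm higher than I had worked out from the grasp height.
- **Cameras:** the two disagreed by 1 to 3 mm sideways, so I centred the cartridge by feel.
- **Bystanders:** I did not measure the other objects again at the end. The gripper showed no sign of touching any of them.

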